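# Ready the stirring dish

### The job

Pluck the longest of the three stir bars out of the pocket tray and lay it flat on the bottom of the white dish that stands on the stirrer's plate, without dropping it in. Then put the aluminium lid on the dish, fully seated. Leave the dish standing on the plate, the other two bars in their pockets, and do not disturb the jars and the bottle standing around.

Things in the scene. Friction and masses are not known exactly. Their poses are not given: they have to be found in the camera images.
- tray: Fixed grey tray, 112 (x) x 180 (y) x 20 mm; origin: centre of underside. Three pockets along its x, 92 x 20 mm, at its y = -54, 0, +54 mm; pocket floor 10 mm above the table, walls to 20 mm. A 40 mm wide finger channel (its x -20 to 20 mm, floor 3 mm above the table) crosses all pockets along its y. It stands left or right of the stirrer; any bar may be in any pocket
- bar_long: The longest stir bar, the one to use: white octagonal bar 86 mm long, 16 mm across flats, about 30 g; origin at its centre, its x along its length. Starts lying in a pocket of the tray, its centre 18 mm above the table, its top 6 mm above the tray's walls, centred over the finger channel
- bar_mid: White octagonal stir bar of the same kind, 72 mm long, 16 mm across flats; origin at its centre, x along it. Stays in its pocket
- bar_short: White octagonal stir bar of the same kind, 58 mm long, 16 mm across flats; origin at its centre, x along it. Stays in its pocket
- dish: Loose round straight-sided open dish of white porcelain, 136 mm outside diameter, 128 mm inside, 55 mm high, inner floor 6 mm above its underside, about 350 g; origin at the centre of its underside, z up. Stands on the stirrer's plate
- plate (a point): Centre of the top face of the stirrer's round steel plate (diameter 152 mm), 110 mm above the table. The stirrer is a fixed white box 220 x 170 mm; its x points away from its control panel and the plate lies 30 mm along x from the box's centre. A knob and display on its deck are at most 101 mm above the table
- lid: Loose aluminium lid, 200 g, on the table, right way up: flange diameter 148 mm, 5 mm thick; below it a plug of diameter 114 mm, 6 mm deep, that goes inside the dish; on top a black round knob, diameter 26 mm. Origin: centre of the plug's underside; flange spans 6-11 mm, knob 11-43 mm above it. Seated, the flange rests on the dish's rim, its origin 49 mm above the dish's
- lid_knob (a point): Grip point of the lid: on the knob's axis, 30 mm above the lid's origin
- sample_jar: Bystander: clear sample jar with a red cap, 62 mm in diameter, 78 mm high, origin at the centre of its underside. To be left alone
- amber_bottle: Bystander: amber bottle with a black cap, 64 mm in diameter, 130 mm high, origin at the centre of its underside. To be left alone
- small_jar: Bystander: clear jar with a white cap, 56 mm in diameter, 65 mm high, origin at the centre of its underside. To be left alone
Things that resemble listed ones, but are neither listed nor needed, are in the scene too. What is shaped like the lid but purple or turquoise is not meant.

How it is judged:
On the way, in this order (a step that is already met when the one before it is completed fails the run):
1. the longest bar is lifted out of its pocket (z of bar_long in the frame of tray above 0.05 m), for 0.1 s.
2. the longest bar lies released on the floor of the dish while the lid is still off (horizontal distance between bar_long and dish below 0.06 m and z of bar_long in the frame of dish between 0.006 and 0.022 m and contact force between the fingers and bar_long below 0.05 N and linear speed of bar_long below 0.03 m/s and horizontal distance between lid and dish above 0.1 m), for 0.2 s.
At the end, for the whole second after the job is handed in: Longest bar flat on the dish's floor (centre within 60 mm of its axis, 6-22 mm above its underside); lid seated (45-52.5 mm above dish origin, within 12 mm, tilt < 0.06 rad); dish upright on plate, within 25 mm of centre; other bars moved < 20 mm; all released, at rest (horizontal distance between bar_long and dish below 0.06 m and z of bar_long in the frame of dish between 0.006 and 0.022 m and horizontal distance between dish and plate below 0.025 m and z of dish in the frame of plate below 0.006 m and angle between dish's own z axis and vertical below 0.05 rad and horizontal distance between lid and dish below 0.012 m and z of lid in the frame of dish between 0.045 and 0.0525 m and angle between lid's own z axis and vertical below 0.06 rad and contact force between the fingers and bar_long below 0.05 N and contact force between the fingers and lid below 0.05 N and linear speed of each of lid, dish below 0.02 m/s and linear speed of bar_long below 0.03 m/s and distance of each of bar_mid, bar_short from where it was at the start of the episode below 0.02 m); the robot touches nothing.
It fails at once if the longest bar is let go over or in the dish while its centre is more than 40 mm above the dish's underside (dropped in) (contact force between the fingers and bar_long below 0.05 N and horizontal distance between bar_long and dish below 0.07 m and z of bar_long in the frame of dish above 0.04 m).
It fails at once if one of the other two stir bars is taken from its pocket (moved more than 30 mm) (distance of any of bar_mid, bar_short from where it was at the start of the episode above 0.03 m).
It fails at once if a jar or bottle standing by is moved more than 30 mm (distance of any of sample_jar, amber_bottle, small_jar from where it was at the start of the episode above 0.03 m).
It also fails if it takes over 64 s, if anything falls off the work surface, if the arm or the gripper's body presses on something with over 40 N, if the wrist force passes 120 N, or if a joint passes its speed limit or range.

### The arm

A 6-joint arm with a two-finger parallel gripper is mounted at the origin on the work surface. World frame = base frame: x ahead of the robot, y to its left, z up, the work surface at z = 0. Lengths are in m, angles in rad, forces in N, time in s.
With the tool pointing down it reaches from about 0.325 to 0.9 m from the base axis. Payload 6.1 kg.
Tool frame: the origin (TCP) lies between the finger pads; the fingertips stand 19 mm ahead of it and the grasp point (between the pads) is the TCP (bot.tip_extent is the distance from the TCP to the fingertips, in m); z points along the fingers, y is the line along which they close (so a half turn about z gives the same grasp; the last joint's range is limited). The gripper opens to 85 mm and grips with 20 to 120 N. Pads are 22 mm wide; open, the fingers measure 114 mm over their backs; the gripper's body (76 mm by 85 mm) begins 54 mm behind the grasp point. The pads swing forward as they close: fully open they stand 13 mm farther back than shut.
Start: joints at [-1.291, 0.22, 1.526, -0, 1.395, -0.126], TCP at [0.247, -0.574, 0.214] pointing down, gripper open.
Joint ranges: [-2.98, 2.98], [-0.91, 2.08], [0.09, 2.57], [-1.24, 4.39], [0.2, 2.65], [-2.68, 2.68]. Speed limits (rad/s): [2.57, 2.57, 3.01, 3.14, 3.14, 3.14].

### API

Orientations are given as a 3x3 rotation matrix whose columns are the frame's x, y, z axes.
In Python, from workcell import bot gives the robot as it stands.
- The arm moves only by the tool step_arm, never from a script. Its arguments are lists of equal length, an entry for each row: "dp": the shift along the tool's x, y, z normalised to -1 to 1, where 1 is 20 mm, a list of three; "twist": the turn, a rotation vector about the tool's x, y, z normalised to -1 to 1, where 1 is 0.1 rad, a list of three; "grip": the opening, from 0 (shut) to 1 (fully open). In form: {"dp": [[tx, ty, tz], ...], "twist": [[rx, ry, rz], ...], "grip": [grip, ...]}. A call has exactly 5 rows; each row shifts and turns the commanded pose from where the row before left it, along the tool's axes as they then stand; what a row does not reach is not made up. A row lasts 1/12 s, in which the tool goes at most 41.7 mm and 7.16 degrees, less where a joint would pass 70% of its speed; a pose out of reach is approached as far as the arm can. A call with a number of a shift or a turn outside -1 to 1 is refused whole. A call with a gripper value outside its range is refused whole. The fingers move at their own pace and stop on an object; the grip force is fixed at half the most. Time passes only in rows, so rows that do not move let the fingers close, or fill a call up. It gives the time, the measured TCP pose, the force, the opening and the grip force at its end, in the units of the state.
- bot.sense(): the state, without advancing time (a new reading comes with each control period).
- bot.capture(name): name is "scene" or "side" or "wrist"; returns (picture, depth): 420x560x3 uint8, red, green, blue; 420x560 float32, m along the optical axis (not along the pixel's ray), 0 where there is no reading.
- bot.camera_params(name): a dict with "fovy" (degrees; the focal length in pixels is half the picture's height over the tangent of half this angle, whatever the lens; pixels are square), "cx", "cy" (the principal point, pixels), "k1" (the pictures are not rectified: a ray, as slopes to the right and down, at radius r is drawn at 1 + k1 r^2 times it, then the intrinsics apply), "rvec" (rotation vector, rad) and "tvec" (3), from world to camera coordinates, as OpenCV has them. Camera axes: x right, y down, z forward; pixel columns grow to the right and rows downward; lengths in m; the calibration is good to about 2 mm. A picture is of the moment at which its call begins: read the wrist's pose just before it. camera_params takes no time and is no camera call; for the wrist camera it gives the pose at the moment of the call.
- bot.sign_off(): hands the job in; it is judged then, once.
The state is a dict: "time_s": time; "joint_positions": joint angles; "joint_velocities": joint speeds; "tau": joint torques, N m; "position": TCP position; "orientation": TCP orientation; "ft_force": force on the tool from outside, world axes, zero at the start; "moment": the same for the moment, N m; "finger_gap": finger opening in m; "gripper_force": force on a finger pad.
Only numpy, scipy, OpenCV 4.12 (cv2) and the standard library are available. Lean on these libraries where they do the work, as an engineer would, in place of code of your own. Each camera call takes 0.05 s, during which the arm holds its last target. There are 200 camera calls.

## Working session

There is one attempt and no reset: what is moved stays moved. The work goes in short steps, Python scripts to look and compute and a tool call to move; the robot and the scene stay as the last step left them, time stands still between calls to the robot, and variables do not carry over. Pictures are saved under pics/ and viewed, at most 12 in all, crops included, and the job is handed in when it is done.

Besides the shell and the picture viewer there is one more tool, called after "Emit:" by a JSON object that holds its "method" and its "body". step_arm: Moves the arm, as the interface text tells. Scaled input: -1 to 1 covers 20 mm each way for a shift and 0.1 rad each way for a turn. Its arguments: {"type":"object","properties":{"dp":{"type":"array","items":{"type":"array","items":{"type":"number"}}},"twist":{"type":"array","items":{"type":"array","items":{"type":"number"}}},"grip":{"type":"array","items":{"type":"number"}}},"required":["dp","twist","grip"]}

```bash
mkdir -p pics; cat > h.py <<'E'
import numpy as np, cv2
from workcell import bot
def cap(n):
    p=bot.camera_params(n); im,d=bot.capture(n); return im,d,p
def K(p):
    f=210/np.tan(np.radians(p['fovy'])/2); return f
def rays(p,uv):
    uv=np.atleast_2d(uv).astype(float); f=K(p)
    q=(uv-[p['cx'],p['cy']])/f; x=q.copy()
    for _ in range(30): x=q/(1+p['k1']*(x**2).sum(1,keepdims=True))
    R=cv2.Rodrigues(np.array(p['rvec'],float))[0]; t=np.array(p['tvec'],float).ravel()
    return -R.T@t, np.c_[x,np.ones(len(x))]@R   # dirs with unit depth
def onz(p,uv,z):
    c,d=rays(p,uv); return c+d*((z-c[2])/d[:,2])[:,None]
def proj(p,X):
    R=cv2.Rodrigues(np.array(p['rvec'],float))[0]; t=np.array(p['tvec'],float).ravel()
    c=np.atleast_2d(X)@R.T+t; s=c[:,:2]/c[:,2:]
    s=s*(1+p['k1']*(s**2).sum(1,keepdims=True)); return s*K(p)+[p['cx'],p['cy']]
def cloud(p,d):
    v,u=np.mgrid[:420,:560]; c,r=rays(p,np.c_[u.ravel(),v.ravel()])
    X=(c+r*d.ravel()[:,None]).reshape(420,560,3); X[d==0]=np.nan; return X
def save(n,im): cv2.imwrite('pics/'+n+'.png',cv2.cvtColor(im,cv2.COLOR_RGB2BGR))
def load(n):
    z=np.load(n+'.npz',allow_pickle=True); return z['im'],z['d'],z['p'].item()
E
python3 - <<'E'
from h import *
for n in('scene','side','wrist'):
    im,d,p=cap(n); np.savez(n,im=im,d=d,p=p); save(n+'0',im); print(n,rays(p,[[280,210]]),p['fovy'],p['k1'],(d>0).mean())
E
```

```text
scene (array([ 1.10264102, -0.87330326,  0.97913264]), array([[-0.4551834 ,  0.60979572, -0.64886869]])) 51.81945882985633 -0.13775415461877888 0.975484693877551
side (array([0.17976063, 0.76605203, 0.99946815]), array([[ 0.26422192, -0.64680095, -0.71549064]])) 56.00204627652213 -0.025002189375351227 0.9959098639455782
wrist (array([ 0.32057407, -0.54243593,  0.37199464]), array([[-0.29680918, -0.13059812, -0.9460169 ]])) 63.244082959554426 -0.06784987417510131 0.995922619047619
```

View pics/scene0.png

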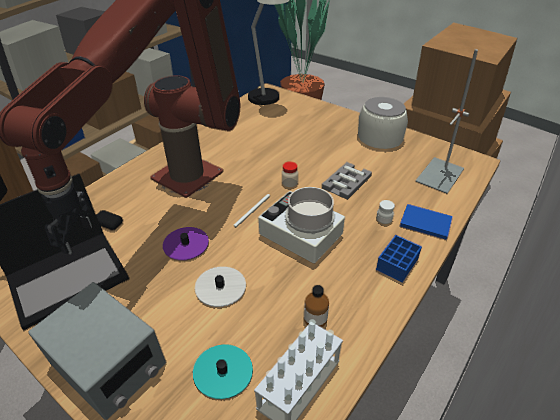

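View pics/side0.png

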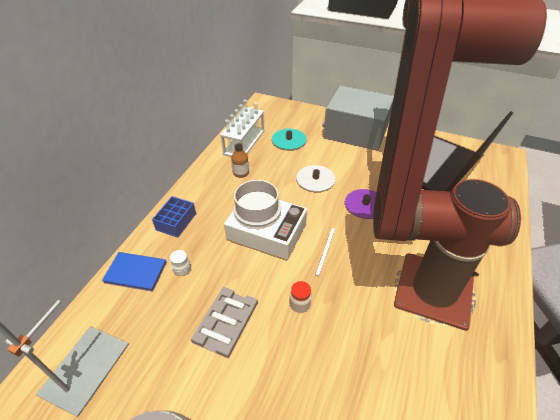

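Side view: tray at (225,320) with three bars, the longest apparently the lowest at (216,337). The dish is at (257,203) on the stirrer. There are three lid shapes: silver (316,178), turquoise (289,139) and purple (367,204). The silver one fits "aluminium". The jars are red-capped (300,296), white-capped (180,262) and the amber bottle (240,162).

```bash
python3 - <<'E'
from h import *
S={n:load(n) for n in('scene','side')}
C={n:cloud(S[n][2],S[n][1]) for n in S}
# anchors
for n,pts in {'side':dict(lid=(316,182),red=(300,289),white=(180,257),amber=(239,148),tray=(225,320),dish=(257,203)),'scene':dict(lid=(220,292),red=(290,166),white=(386,204),amber=(317,290),tray=(347,180),dish=(311,210))}.items():
    for k,(u,v) in pts.items(): print(n,k,C[n][v,u].round(3))
def comp(m,at):
    _,l=cv2.connectedComponents(m.astype(np.uint8)); return l==l[at[1],at[0]]
# bars, tray, lid, dish rim per view
for n,tc,lc,dc in(('side',(225,320),(316,178),(257,203)),('scene',(347,180),(220,287),(311,210))):
    im,d,p=S[n]; X=C[n]; hsv=cv2.cvtColor(im,cv2.COLOR_RGB2HSV)
    c0=X[tc[1],tc[0]]
    near=np.hypot(X[...,0]-c0[0],X[...,1]-c0[1])<.13
    m=near&(X[...,2]>.002)&(X[...,2]<.05)&(hsv[...,2]>185)&(hsv[...,1]<50)
    k,l,st,ce=cv2.connectedComponentsWithStats(m.astype(np.uint8))
    for i in range(1,k):
        if st[i,4]<60: continue
        P=onz(p,np.argwhere(l==i)[:,::-1],.024)[:,:2].astype(np.float32)
        r=cv2.minAreaRect(P); print(n,'bar px',ce[i].round(),st[i,4],np.array(r[0]).round(4),np.array(r[1]).round(4),round(r[2],1),'z',np.nanmedian(X[l==i][:,2]).round(4))
    # tray via grey, z~20mm
    m=near&(X[...,2]>.014)&(X[...,2]<.03)&(hsv[...,2]<185)&(hsv[...,1]<60)
    P=X[m][:,:2].astype(np.float32); r=cv2.minAreaRect(P);print(n,'tray',r,m.sum())
    # lid flange top
    c0=X[lc[1],lc[0]]; q=np.hypot(X[...,0]-c0[0],X[...,1]-c0[1])
    m=(q<.1)&(X[...,2]>.006)&(X[...,2]<.016)&(hsv[...,1]<60)
    (c,r)=cv2.minEnclosingCircle(X[m][:,:2].astype(np.float32)); e=cv2.fitEllipse(cv2.convexHull(X[m][:,:2].astype(np.float32)*1000)); print(n,'lid',c,r,e,np.median(X[m][:,2]))
    m=(q<.06)&(X[...,2]>.036)&(X[...,2]<.06); print(n,'knob',np.median(X[m],0),m.sum(), cv2.minEnclosingCircle(X[m][:,:2].astype(np.float32)))
    c0=X[dc[1],dc[0]]; q=np.hypot(X[...,0]-c0[0],X[...,1]-c0[1])
    m=(q<.13)&(X[...,2]>.160)&(X[...,2]<.17); h=cv2.convexHull(X[m][:,:2].astype(np.float32)*1000); print(n,'dish',cv2.fitEllipse(h),cv2.minEnclosingCircle(h),np.median(X[m][:,2]))
E
```

```text
side lid [ 0.474 -0.312  0.013]
side red [0.356 0.193 0.079]
side white [0.726 0.215 0.067]
side amber [ 0.758 -0.257  0.129]
side tray [0.522 0.328 0.022]
side dish [ 0.584 -0.031  0.119]
scene lid [ 0.501 -0.355  0.015]
scene red [0.356 0.191 0.081]
scene white [0.729 0.218 0.065]
scene amber [ 0.766 -0.271  0.133]
scene tray [0.523 0.328 0.008]
scene dish [ 0.577 -0.01   0.12 ]
side bar px [241. 304.] 256 [0.5137 0.2729] [0.0751 0.0853] 88.2 z 0.0218
side bar px [224. 318.] 151 [0.5284 0.3221] [0.0194 0.0726] 89.3 z 0.0245
side bar px [216. 335.] 198 [0.525  0.3761] [0.0201 0.0877] 89.1 z 0.0242
side bar px [225. 347.] 75 [0.4886 0.3885] [0.0448 0.0316] 88.7 z 0.0204
side tray ((0.5240929126739502, 0.32404959201812744), (0.17943663895130157, 0.11088819801807404), 88.56388092041016) 693
side lid (0.4859531819820404, -0.3365761637687683) 0.07681684195995331 ((485.8428649902344, -336.852783203125), (145.2315216064453, 150.7130584716797), 6.705037593841553) 0.01274802680536341
side knob [ 0.48547486 -0.33272389  0.04425629] 34 ((0.4870571792125702, -0.3355371952056885), 0.014522339217364788)
side dish ((583.1932983398438, -22.44582176208496), (134.4214324951172, 138.61619567871094), 34.54664993286133) ((582.8703002929688, -23.128658294677734), 69.73593139648438) 0.16512437960487641
scene tray ((0.5230007767677307, 0.3231341540813446), (0.1882195919752121, 0.11607097834348679), 88.40885162353516) 637
scene lid (0.48253002762794495, -0.33504652976989746) 0.07539912313222885 ((482.2616271972656, -335.4915771484375), (146.92369079589844, 149.3778533935547), 48.23358154296875) 0.012825052145633786
scene knob [ 0.48583917 -0.33813414  0.04388431] 66 ((0.4831109941005707, -0.33760446310043335), 0.014826885424554348)
scene dish ((580.596923828125, -22.055767059326172), (131.22802734375, 138.98707580566406), 34.8477668762207) ((579.72900390625, -21.000213623046875), 70.43693542480469) 0.16560760775438932
```

```bash
python3 - <<'E'
from h import *
s=bot.sense(); print(s['position'],np.round(s['orientation'],4)); p=load('wrist')[2]
R=s['orientation']; c,r=rays(p,[[280,210],[380,210]]); print('cam in tool',np.array(R).T@(c-s['position']),r@np.array(R))
im=load('side')[0]; save('crop',cv2.resize(im[280:365,180:270],None,fx=6,fy=6,interpolation=cv2.INTER_CUBIC))
E
```

```text
[ 0.2465685  -0.57375283  0.21282182] [[ 9.188e-01  3.947e-01 -4.000e-04]
 [ 3.947e-01 -9.188e-01  1.500e-03]
 [ 2.000e-04 -1.600e-03 -1.000e+00]]
cam in tool [ 0.08038942  0.00019092 -0.15915735] [[-0.32444624  0.00430321  0.94594696]
 [-0.32423833  0.29930706  0.94560786]]
```

View pics/wrist0.png

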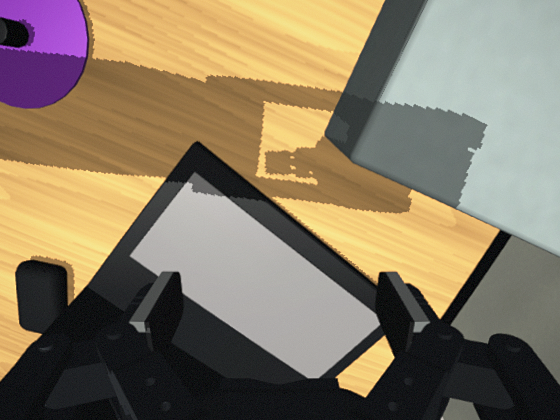

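The wrist view shows only the laptop and the purple lid, so I'm moving above the tray.

Emit:
{"method": "step_arm", "body": {"dp": [[0,-1,-0.4],[0,-1,-0.4],[0,-1,-0.4],[0,-1,-0.4],[0,-1,-0.4]], "twist": [[0,0,1],[0,0,1],[0,0,1],[0,0,1],[0,0,0.06]], "grip": [1,1,1,1,1]}}

```text
time_s: 0.57
position: [0.2259, -0.4762, 0.2535]
orientation: [[1.0, -0.006, -0.0], [-0.006, -1.0, 0.001], [-0.0, -0.001, -1.0]]
ft_force: [0.6, 0.9, 0.1]
finger_gap: 0.0858
gripper_force: 0.0
```

Emit:
{"method": "step_arm", "body": {"dp": [[0.45,-1,0],[0.45,-1,0],[0.45,-1,0],[0.45,-1,0],[0.45,-1,0]], "twist": [[0,0,0],[0,0,0],[0,0,0],[0,0,0],[0,0,0]], "grip": [1,1,1,1,1]}}

```text
time_s: 0.98
position: [0.2716, -0.3762, 0.2535]
orientation: [[1.0, -0.001, -0.0], [-0.001, -1.0, 0.0], [-0.0, -0.0, -1.0]]
ft_force: [0.2, -0.0, 0.1]
finger_gap: 0.0855
gripper_force: 0.0
```

Emit:
{"method": "step_arm", "body": {"dp": [[0.45,-1,0],[0.45,-1,0],[0.45,-1,0],[0.45,-1,0],[0.45,-1,0]], "twist": [[0,0,0],[0,0,0],[0,0,0],[0,0,0],[0,0,0]], "grip": [1,1,1,1,1]}}

```text
time_s: 1.4
position: [0.3167, -0.2762, 0.2535]
orientation: [[1.0, -0.0, -0.0], [-0.0, -1.0, 0.0], [-0.0, -0.0, -1.0]]
ft_force: [0.7, -0.2, -0.1]
finger_gap: 0.0858
gripper_force: 0.0
```

View pics/crop.png

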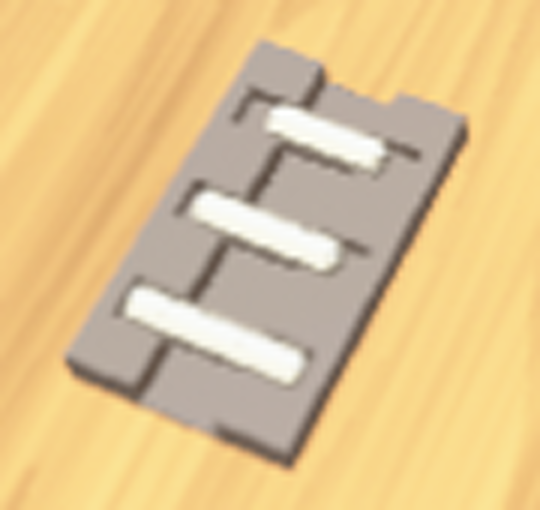

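The crop confirms it: three bars at crop (325,138), (265,230) and (215,335). The bottom one (side px 216,335; 88 mm against 73 and about 58) fills its pocket and is the longest.

Emit:
{"method": "step_arm", "body": {"dp": [[0.45,-1,0],[0.45,-1,0],[0.45,-1,0],[0.45,-1,0],[0.45,-1,0]], "twist": [[0,0,0],[0,0,0],[0,0,0],[0,0,0],[0,0,0]], "grip": [1,1,1,1,1]}}

```text
time_s: 1.82
position: [0.3617, -0.1762, 0.2536]
orientation: [[1.0, -0.0, -0.0], [-0.0, -1.0, 0.0], [-0.0, -0.0, -1.0]]
ft_force: [0.2, 1.5, 0.4]
finger_gap: 0.0855
gripper_force: 0.0
```

Emit:
{"method": "step_arm", "body": {"dp": [[0.45,-1,0],[0.45,-1,0],[0.45,-1,0],[0.45,-1,0],[0.45,-1,0]], "twist": [[0,0,0],[0,0,0],[0,0,0],[0,0,0],[0,0,0]], "grip": [1,1,1,1,1]}}

```text
time_s: 2.23
position: [0.4067, -0.0762, 0.2536]
orientation: [[1.0, -0.0, -0.0], [-0.0, -1.0, 0.0], [-0.0, -0.0, -1.0]]
ft_force: [0.4, -0.2, 0.5]
finger_gap: 0.0853
gripper_force: 0.0
```

Emit:
{"method": "step_arm", "body": {"dp": [[0.45,-1,0],[0.45,-1,0],[0.45,-1,0],[0.45,-1,0],[0.45,-1,0]], "twist": [[0,0,0],[0,0,0],[0,0,0],[0,0,0],[0,0,0]], "grip": [1,1,1,1,1]}}

```text
time_s: 2.65
position: [0.4517, 0.0238, 0.2535]
orientation: [[1.0, -0.0, -0.0], [-0.0, -1.0, 0.0], [-0.0, -0.0, -1.0]]
ft_force: [-0.1, 1.1, 0.9]
finger_gap: 0.0855
gripper_force: 0.0
```

Emit:
{"method": "step_arm", "body": {"dp": [[0.45,-1,0],[0.45,-1,0],[0.45,-1,0],[0.45,-1,0],[0.45,-1,0]], "twist": [[0,0,0],[0,0,0],[0,0,0],[0,0,0],[0,0,0]], "grip": [1,1,1,1,1]}}

```text
time_s: 3.07
position: [0.4967, 0.1237, 0.2534]
orientation: [[1.0, -0.0, -0.001], [-0.0, -1.0, -0.0], [-0.001, 0.0, -1.0]]
ft_force: [0.1, 0.8, -0.3]
finger_gap: 0.0855
gripper_force: 0.0
```

Emit:
{"method": "step_arm", "body": {"dp": [[0.45,-1,0],[0.45,-1,0],[0.45,-1,0],[0.45,-1,0],[0.45,-1,0]], "twist": [[0,0,0],[0,0,0],[0,0,0],[0,0,0],[0,0,0]], "grip": [1,1,1,1,1]}}

```text
time_s: 3.48
position: [0.5417, 0.2236, 0.2532]
orientation: [[1.0, -0.0, -0.001], [-0.0, -1.0, -0.0], [-0.001, 0.0, -1.0]]
ft_force: [1.1, -0.5, -0.5]
finger_gap: 0.0856
gripper_force: 0.0
```

Emit:
{"method": "step_arm", "body": {"dp": [[0.4,-1,0],[0.4,-1,0],[0.4,-1,0],[0.4,-1,0],[0,0,0]], "twist": [[0,0,0],[0,0,0],[0,0,0],[0,0,0],[0,0,0]], "grip": [1,1,1,1,1]}}

```text
time_s: 3.9
position: [0.5738, 0.3056, 0.2527]
orientation: [[1.0, 0.002, -0.001], [0.002, -1.0, 0.001], [-0.001, -0.001, -1.0]]
ft_force: [0.3, 0.1, 0.4]
finger_gap: 0.0853
gripper_force: 0.0
```

```bash
cat > bars.py <<'E'
from h import *
import sys
im,d,p=cap('wrist'); s=bot.sense(); print(s['position'].round(4),s['joint_positions'].round(2))
save(sys.argv[1],im); X=cloud(p,d); hsv=cv2.cvtColor(im,cv2.COLOR_RGB2HSV)
m=(X[...,0]>.44)&(X[...,0]<.62)&(X[...,1]>.22)&(X[...,1]<.43)&(hsv[...,2]>195)&(hsv[...,1]<40)&(X[...,2]>.013)
k,l,st,ce=cv2.connectedComponentsWithStats(m.astype(np.uint8))
for i in range(1,k):
    if st[i,4]<150: continue
    z=np.nanpercentile(X[l==i][:,2],80); P=onz(p,np.argwhere(l==i)[:,::-1],.024)[:,:2].astype(np.float32)
    r=cv2.minAreaRect(P); print('bar px',ce[i].round(),np.array(r[0]).round(4),np.array(r[1]).round(4),round(r[2],2),'z',z.round(4))
print(proj(p,[[.525,.376,.024]]))
E
python3 bars.py w1
```

```text
[0.5734 0.304  0.2527] [0.37 0.26 1.41 0.   1.48 1.93]
bar px [219. 207.] [0.5231 0.378 ] [0.0091 0.0801] 89.35 z 0.0252
bar px [264. 206.] [0.5254 0.3234] [0.0061 0.0683] 89.46 z 0.0255
bar px [309. 209.] [0.5222 0.269 ] [0.0073 0.0534] 89.42 z 0.0255
[[219.66456193 206.92916712]]
```

View pics/w1.png

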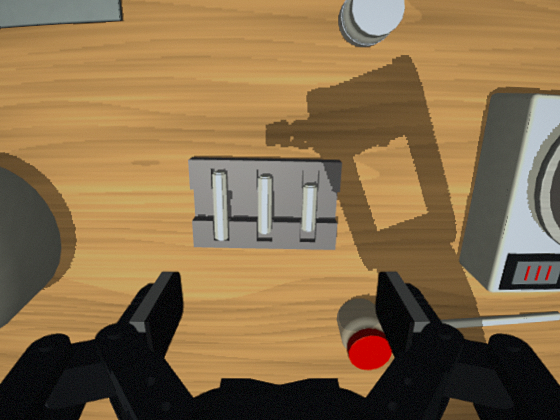

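Wrist view: tray in the middle with the bars at px (219,207) long, (264,206) and (309,209). The long bar stands at (0.524, 0.377), top about 0.025 m. Next: move above it, half open, and measure the fingertips.

Emit:
{"method": "step_arm", "body": {"dp": [[-0.5,-0.73,0.8],[-0.5,-0.73,0.8],[-0.5,-0.73,0.8],[-0.5,-0.73,0.8],[-0.5,-0.73,0.8]], "twist": [[0,0,0],[0,0,0],[0,0,0],[0,0,0],[0,0,0]], "grip": [0.5,0.5,0.5,0.5,0.5]}}

```text
time_s: 4.37
position: [0.523, 0.375, 0.1729]
orientation: [[1.0, -0.001, -0.0], [-0.001, -1.0, -0.001], [-0.0, 0.001, -1.0]]
ft_force: [-0.7, 0.8, 0.4]
finger_gap: 0.0427
gripper_force: 0.0
```

Emit:
{"method": "step_arm", "body": {"dp": [[0,0,0.5],[0,0,0.5],[0,0,0.5],[0,0,0],[0,0,0]], "twist": [[0,0,0],[0,0,0],[0,0,0],[0,0,0],[0,0,0]], "grip": [0.5,0.5,0.5,0.5,0.5]}}

```text
time_s: 4.78
position: [0.5241, 0.3745, 0.1434]
orientation: [[1.0, -0.001, -0.001], [-0.001, -1.0, -0.001], [-0.001, 0.001, -1.0]]
ft_force: [0.0, -0.5, 0.2]
finger_gap: 0.043
gripper_force: 0.0
```

```bash
cat >> bars.py <<'E'
R=np.array(s['orientation']); L=(X-s['position'])@R
t=(np.abs(L[...,0])<.025)&(np.abs(L[...,1])<.06)&(L[...,2]>-.05)&(L[...,2]<.05)
for sg in(-1,1):
    q=L[t&(sg*L[...,1]>0)]
    if len(q): print('finger max',np.nanpercentile(q,[1,50,99],axis=0).round(4).tolist(),len(q))
print('tip',bot.tip_extent,s['finger_gap'])
E
python3 bars.py w2
```

```text
[0.5245 0.3749 0.1442] [ 0.5   0.32  1.54 -0.    1.28  2.07]
bar px [397. 203.] [0.5162 0.2711] [0.013  0.0445] 89.51 z 0.0254
bar px [273. 212.] [0.507  0.3791] [0.0112 0.0504] 89.97 z 0.0252
[[276.06220509 192.25748541]]
finger max [[-0.0111, -0.0337, -0.0497], [0.0063, -0.0226, -0.0376], [0.0107, -0.02, -0.019]] 1611
finger max [[-0.0112, 0.0222, -0.0498], [0.0063, 0.0247, -0.0374], [0.0106, 0.0359, -0.0188]] 1605
tip 0.019 0.0423990996641523
```

View pics/w2.png

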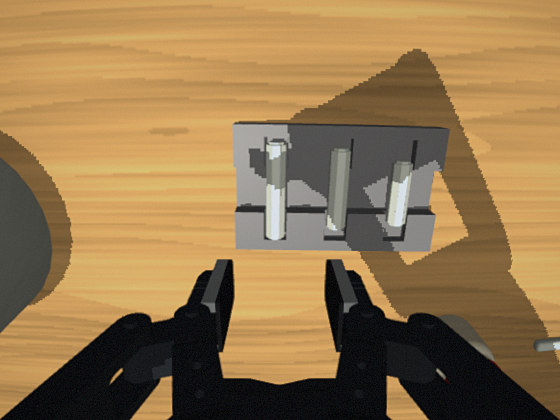

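```bash
python3 - <<'E'
from h import *
im,d,p=cap('wrist'); s=bot.sense(); R=np.array(s['orientation']); X=cloud(p,d); L=(X-s['position'])@R
for z in(-.04,-.019,0,.019): print(z,proj(p,s['position']+np.array([[.011,-.0215,z],[-.011,-.0215,z]])@R.T).round())
for v in range(240,350,10): print(v,[(u,L[v,u].round(3).tolist(),d[v,u].round(3)) for u in(222,232)])
E
```

```text
-0.04 [[222. 278.]
 [225. 324.]]
-0.019 [[229. 255.]
 [232. 296.]]
0 [[234. 238.]
 [236. 276.]]
0.019 [[239. 224.]
 [240. 260.]]
240 [(222, [-0.055, -0.054, 0.146], np.float32(0.331)), (232, [-0.055, -0.044, 0.146], np.float32(0.331))]
250 [(222, [-0.066, -0.055, 0.146], np.float32(0.336)), (232, [-0.065, -0.045, 0.145], np.float32(0.334))]
260 [(222, [0.011, -0.024, -0.023], np.float32(0.15)), (232, [0.009, -0.02, -0.021], np.float32(0.153))]
270 [(222, [0.01, -0.023, -0.031], np.float32(0.143)), (232, [0.005, -0.02, -0.022], np.float32(0.153))]
280 [(222, [0.01, -0.022, -0.04], np.float32(0.135)), (232, [0.001, -0.02, -0.024], np.float32(0.153))]
290 [(222, [0.01, -0.02, -0.047], np.float32(0.128)), (232, [-0.003, -0.02, -0.026], np.float32(0.153))]
300 [(222, [0.008, -0.02, -0.05], np.float32(0.126)), (232, [-0.008, -0.02, -0.026], np.float32(0.154))]
310 [(222, [0.003, -0.02, -0.05], np.float32(0.127)), (232, [-0.135, -0.048, 0.145], np.float32(0.357))]
320 [(222, [0.001, -0.02, -0.052], np.float32(0.126)), (232, [-0.148, -0.049, 0.145], np.float32(0.361))]
330 [(222, [-0.003, -0.02, -0.053], np.float32(0.126)), (232, [-0.162, -0.049, 0.146], np.float32(0.366))]
340 [(222, [-0.007, -0.021, -0.054], np.float32(0.127)), (232, [-0.174, -0.05, 0.145], np.float32(0.368))]
```

The wrist view puts the fingertips well behind the stated spot, so I'm cross-checking with the fixed cameras.

```bash
python3 - <<'E'
from h import *
s=bot.sense(); print(s['position'])
for n in('scene','side'):
    im,d,p=cap(n); X=cloud(p,d); L=(X-s['position'])@np.array(s['orientation'])
    t=(abs(L[...,0])<.03)&(abs(L[...,1])<.06)&(L[...,2]<.10)&(L[...,2]>-.1)
    for sg in(-1,1):
        q=L[t&(sg*L[...,1]>0)]
        if len(q): print(n,sg,len(q),np.percentile(q,[2,98],axis=0).round(4).tolist(),'max z',np.sort(q[:,2])[-5:].round(4))
    u,v=proj(p,s['position'])[0].round().astype(int); print(u,v)
    if n=='side': save('tipside',cv2.resize(im[max(0,v-60):v+60,max(0,u-70):u+70],None,fx=5,fy=5))
E
```

```text
[0.52468156 0.37519366 0.14466537]
scene -1 104 [[-0.0072, -0.0563, -0.099], [0.0146, -0.0156, -0.0247]] max z [-0.0261 -0.026  -0.0246 -0.0246 -0.0236]
scene 1 138 [[-0.0122, 0.0182, -0.0974], [0.0157, 0.0584, -0.0231]] max z [-0.0277 -0.0232 -0.0228 -0.0226 -0.0225]
357 144
side -1 218 [[-0.0152, -0.0587, -0.0981], [0.0101, -0.0169, -0.0277]] max z [-0.0274 -0.0264 -0.0263 -0.0257 -0.0199]
side 1 168 [[-0.0156, 0.0109, -0.0985], [0.0108, 0.0555, -0.0228]] max z [-0.0228 -0.0228 -0.022  -0.0219 -0.0217]
210 311
```

View pics/tipside.png

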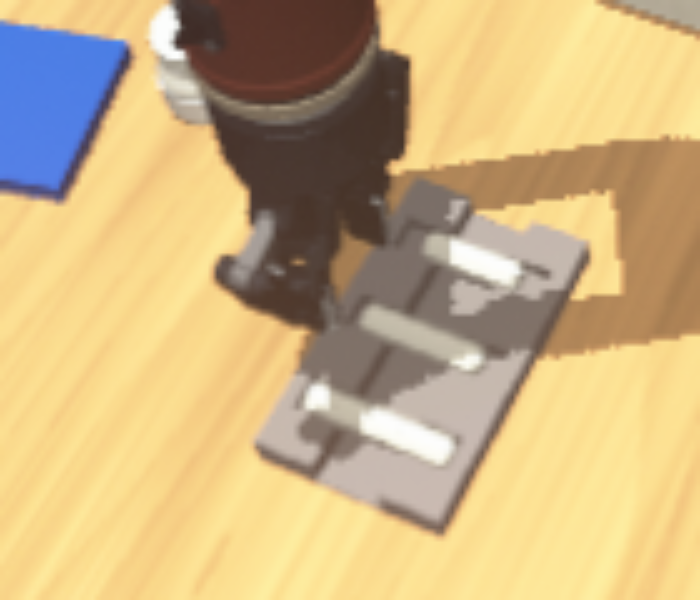

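The side crop shows the fingers clearly short of the stated tip. All three cameras put the tips about 21 mm behind the reported TCP (gap 43 mm), so the reported TCP lies beyond the real tips and I'll work from the measured tip. Next I'll measure the swing at a gap near the bar's width while descending.

Emit:
{"method": "step_arm", "body": {"dp": [[0,-0.03,0.8],[0,-0.03,0.8],[0,-0.03,0.8],[0,-0.03,0.8],[0,0,0]], "twist": [[0,0,0],[0,0,0],[0,0,0],[0,0,0],[0,0,0]], "grip": [0.2,0.2,0.2,0.2,0.2]}}

```text
time_s: 5.4
position: [0.5218, 0.3769, 0.0765]
orientation: [[1.0, -0.0, -0.004], [-0.0, -1.0, -0.002], [-0.004, 0.002, -1.0]]
ft_force: [-1.2, -1.3, -0.5]
finger_gap: 0.0169
gripper_force: 0.0
```

```bash
python3 bars.py w3 | grep -v px
```

```text
[0.5226 0.3773 0.0783] [ 0.5   0.39  1.58 -0.    1.17  2.07]
[[278.88809082 216.59991672]]
finger max [[-0.0107, -0.0208, -0.0498], [0.0066, -0.0117, -0.036], [0.0105, -0.0072, -0.0174]] 1381
finger max [[-0.0106, 0.0094, -0.0497], [0.0065, 0.0139, -0.036], [0.0104, 0.023, -0.0176]] 1382
tip 0.019 0.017212913489108816
```

Emit:
{"method": "step_arm", "body": {"dp": [[0,0,0.3],[0,0,0.3],[0,0,0.3],[0,0,0],[0,0,0]], "twist": [[0,0,0],[0,0,0],[0,0,0],[0,0,0],[0,0,0]], "grip": [0.47,0.47,0.47,0.47,0.47]}}

```text
time_s: 5.87
position: [0.5235, 0.3779, 0.0615]
orientation: [[1.0, -0.0, -0.001], [-0.0, -1.0, -0.0], [-0.001, 0.0, -1.0]]
ft_force: [0.8, 0.0, 0.2]
finger_gap: 0.0402
gripper_force: 0.0
```

```bash
python3 bars.py w4 
```

```text
[0.5237 0.378  0.0619] [ 0.5   0.41  1.59 -0.    1.14  2.07]
bar px [445. 239.] [0.517 0.271] [0.0153 0.0447] 89.02 z 0.0253
bar px [278. 262.] [0.5016 0.3774] [0.0148 0.0395] 89.36 z 0.0251
[[280.72369996 227.66727784]]
finger max [[-0.0244, -0.0333, -0.0494], [0.0059, -0.0192, 0.0356], [0.0247, -0.0003, 0.0487]] 3095
finger max [[-0.0244, 0.0004, -0.0491], [0.0054, 0.0276, 0.0372], [0.0247, 0.0593, 0.0484]] 5321
tip 0.019 0.04010721972554331
```

Emit:
{"method": "step_arm", "body": {"dp": [[0,0,0.9],[0,0,0.9],[0,0,0.7],[0,0,0],[0,0,0]], "twist": [[0,0,0],[0,0,0],[0,0,0],[0,0,0],[0,0,0]], "grip": [0.47,0.47,0.47,0.47,0.47]}}

```text
time_s: 6.33
position: [0.5229, 0.3776, 0.0108]
orientation: [[1.0, -0.0, -0.002], [-0.0, -1.0, -0.001], [-0.002, 0.001, -1.0]]
ft_force: [-0.3, 0.4, 0.2]
finger_gap: 0.0403
gripper_force: 0.0
```

Emit:
{"method": "step_arm", "body": {"dp": [[0,0,0.3],[0,0,0.3],[0,0,0.3],[0,0,0],[0,0,0]], "twist": [[0,0,0],[0,0,0],[0,0,0],[0,0,0],[0,0,0]], "grip": [0.47,0.47,0.47,0.47,0.47]}}

```text
time_s: 6.75
position: [0.5233, 0.3778, -0.0067]
orientation: [[1.0, -0.0, -0.001], [-0.0, -1.0, -0.0], [-0.001, 0.0, -1.0]]
ft_force: [-0.4, 0.8, 0.3]
finger_gap: 0.0404
gripper_force: 0.0
```

```bash
python3 - <<'E'
from h import *
s=bot.sense();print(s['position'],s['ft_force'])
im,d,p=cap('wrist'); X=cloud(p,d); L=(X-s['position'])@np.array(s['orientation'])
t=(abs(L[...,0])<.014)&(abs(L[...,1])<.036)&(L[...,2]<-.0)&(L[...,2]>-.05)
for sg in(-1,1):
    q=X[t&(sg*L[...,1]>0.017)]; print(np.sort(q[:,2])[[5,20,50]].round(4),len(q))
print(proj(p,s['position']+[[0,0,.02]]))
E
```

```text
[ 0.52330636  0.37782878 -0.00673915] [-0.38416703  0.81931496  0.3122183 ]
[-0.0012 -0.0004  0.0007] 2591
[0.0005 0.0009 0.0011] 2693
[[277.38571192 277.06186121]]
```

Emit:
{"method": "step_arm", "body": {"dp": [[0,0,0],[0,0,0],[0,0,0],[0,0,0],[0,0,0]], "twist": [[0,0,0],[0,0,0],[0,0,0],[0,0,0],[0,0,0]], "grip": [0,0,0,0,0]}}

```text
time_s: 7.22
position: [0.5242, 0.3783, -0.0056]
orientation: [[1.0, -0.0, 0.001], [-0.0, -1.0, 0.001], [0.001, -0.001, -1.0]]
ft_force: [-0.3, -0.0, 3.1]
finger_gap: 0.0142
gripper_force: 59.7
```

Emit:
{"method": "step_arm", "body": {"dp": [[0,0,0],[0,0,-0.2],[0,0,-0.4],[0,0,-0.6],[0,0,-0.6]], "twist": [[0,0,0],[0,0,0],[0,0,0],[0,0,0],[0,0,0]], "grip": [0,0,0,0,0]}}

```text
time_s: 7.63
position: [0.5233, 0.3778, 0.0304]
orientation: [[1.0, -0.0, -0.001], [-0.0, -1.0, -0.0], [-0.001, 0.0, -1.0]]
ft_force: [-0.1, -0.3, -0.6]
finger_gap: 0.0139
gripper_force: 59.3
```

Emit:
{"method": "step_arm", "body": {"dp": [[0,0,-0.8],[0,0,-0.8],[0,0,-0.8],[0,0,-0.8],[0,0,0]], "twist": [[0,0,0],[0,0,0],[0,0,0],[0,0,0],[0,0,0]], "grip": [0,0,0,0,0]}}

```text
time_s: 8.05
position: [0.5264, 0.3796, 0.0994]
orientation: [[1.0, -0.0, 0.007], [-0.0, -1.0, 0.004], [0.007, -0.004, -1.0]]
ft_force: [0.5, 0.6, 1.3]
finger_gap: 0.014
gripper_force: 59.3
```

```bash
cat > held.py <<'E'
from h import *
import sys
s=bot.sense(); print(s['position'],s['finger_gap'],s['ft_force'].round(2))
im,d,p=cap('wrist'); save(sys.argv[1],im); X=cloud(p,d); R=np.array(s['orientation']); L=(X-s['position'])@R; hsv=cv2.cvtColor(im,cv2.COLOR_RGB2HSV)
b=(abs(L[...,0])<.06)&(abs(L[...,1])<.012)&(L[...,2]>-.05)&(L[...,2]<.03)&(hsv[...,2]>120)&(hsv[...,1]<60)
q=L[b]; print('bar in tool',len(q),np.percentile(q,[1,50,99],axis=0).round(4).tolist())
for a,c in((-.06,-.02),(.013,.025),(.025,.035),(.035,.06)):
    w=q[(q[:,0]>a)&(q[:,0]<c)]
    if len(w): print(a,c,'z',np.percentile(w[:,2],[5,50,95]).round(4),'y',np.median(w[:,1]).round(4))
for n in('scene','side'):
    im,d,p=cap(n); X=cloud(p,d); L=(X-s['position'])@R; hsv=cv2.cvtColor(im,cv2.COLOR_RGB2HSV)
    b=(abs(L[...,0])<.06)&(abs(L[...,1])<.014)&(L[...,2]>-.05)&(L[...,2]<.03)&(hsv[...,2]>120)&(hsv[...,1]<60)
    q=L[b]
    if len(q): print(n,len(q),np.percentile(q,[2,50,98],axis=0).round(4).tolist())
E
python3 held.py w5
```

```text
[0.52641393 0.37959403 0.09942594] 0.014020079659144924 [0.53 0.56 1.35]
bar in tool 5568 [[-0.0401, -0.0069, -0.0319], [0.008, 0.0007, -0.0299], [0.0419, 0.0083, -0.0257]]
-0.06 -0.02 z [-0.0313 -0.0298 -0.0264] y 0.0007
0.013 0.025 z [-0.0313 -0.0298 -0.0263] y 0.0007
0.025 0.035 z [-0.0314 -0.0298 -0.0264] y 0.0007
0.035 0.06 z [-0.0314 -0.0292 -0.026 ] y 0.0007
scene 36 [[-0.042, -0.0037, -0.035], [0.0122, 0.004, -0.0311], [0.0376, 0.0124, -0.0255]]
side 115 [[-0.0431, -0.0096, -0.0301], [-0.0256, -0.0015, -0.026], [-0.0068, 0.0088, -0.0169]]
```

View pics/w5.png

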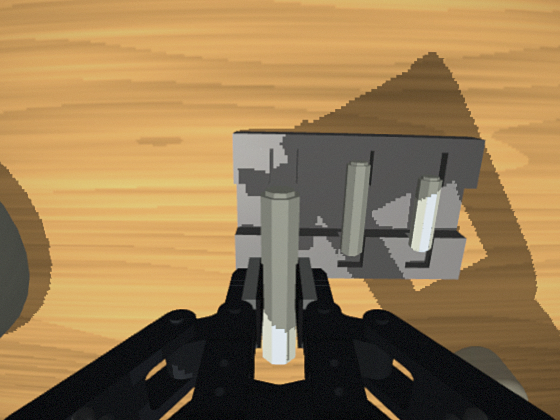

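Held level by its middle. The bar's top is 31 mm above the reported TCP, so its centre is 23 mm above. The neighbours (355,210) and (425,215) are undisturbed. Carrying it to the dish now.

Emit:
{"method": "step_arm", "body": {"dp": [[0.14,1,-1],[0.14,1,-1],[0.14,1,-1],[0.14,1,-1],[0.14,1,-1]], "twist": [[0,0,0],[0,0,0],[0,0,0],[0,0,0],[0,0,0]], "grip": [0,0,0,0,0]}}

```text
time_s: 8.62
position: [0.5367, 0.2768, 0.1928]
orientation: [[1.0, 0.0, -0.003], [0.0, -1.0, -0.001], [-0.003, 0.001, -1.0]]
ft_force: [0.0, -0.0, -0.8]
finger_gap: 0.014
gripper_force: 59.3
```

Emit:
{"method": "step_arm", "body": {"dp": [[0.14,1,0],[0.14,1,0],[0.14,1,0],[0.14,1,0],[0.14,1,0]], "twist": [[0,0,0],[0,0,0],[0,0,0],[0,0,0],[0,0,0]], "grip": [0,0,0,0,0]}}

```text
time_s: 9.03
position: [0.5507, 0.1769, 0.192]
orientation: [[1.0, -0.0, -0.003], [-0.0, -1.0, -0.0], [-0.003, 0.0, -1.0]]
ft_force: [1.0, 0.2, -0.7]
finger_gap: 0.014
gripper_force: 59.3
```

Emit:
{"method": "step_arm", "body": {"dp": [[0.14,1,0],[0.14,1,0],[0.14,1,0],[0.14,1,0],[0.14,1,0]], "twist": [[0,0,0],[0,0,0],[0,0,0],[0,0,0],[0,0,0]], "grip": [0,0,0,0,0]}}

```text
time_s: 9.45
position: [0.5647, 0.077, 0.192]
orientation: [[1.0, -0.0, -0.003], [-0.0, -1.0, 0.0], [-0.003, -0.0, -1.0]]
ft_force: [-0.2, 0.2, -0.4]
finger_gap: 0.0141
gripper_force: 59.3
```

Emit:
{"method": "step_arm", "body": {"dp": [[0.14,1,0],[0.14,1,0],[0,0,0],[0,0,0],[0,0,0]], "twist": [[0,0,0],[0,0,0],[0,0,0],[0,0,0],[0,0,0]], "grip": [0,0,0,0,0]}}

```text
time_s: 9.87
position: [0.5705, 0.0384, 0.1926]
orientation: [[1.0, -0.001, -0.002], [-0.001, -1.0, 0.001], [-0.002, -0.001, -1.0]]
ft_force: [-0.2, 0.2, -1.2]
finger_gap: 0.0138
gripper_force: 59.3
```

```bash
cat > dish.py <<'E'
from h import *
s=bot.sense(); print(s['position'],s['joint_positions'].round(2))
im,d,p=cap('wrist'); X=cloud(p,d)
def cf(P):
    A=np.c_[2*P,np.ones(len(P))]; o=np.linalg.lstsq(A,(P**2).sum(1),rcond=None)[0]; return o[:2].round(4),np.sqrt(o[2]+o[:2]@o[:2]).round(4)
r=np.hypot(X[...,0]-.581,X[...,1]+.022)
m=(r>.05)&(r<.08)&(X[...,2]>.158)&(X[...,2]<.170); print('rim',m.sum(),np.median(X[m][:,2]),cf(X[m][:,:2]))
m2=(r<.06)&(X[...,2]>.1)&(X[...,2]<.125); print('floor',m2.sum(),np.median(X[m2][:,2]) if m2.any() else '')
E
python3 dish.py; python3 held.py w6
```

```text
[0.57053677 0.03842472 0.19261758] [-0.07  0.11  1.69  0.    1.34  1.5 ]
rim 4843 0.1635277188075113 (array([ 0.5818, -0.0222]), np.float64(0.0652))
floor 19037 0.11507029637787097
[0.57065924 0.03876084 0.19291733] 0.014282726717367357 [-0.56  0.14 -1.14]
bar in tool 4093 [[-0.0397, -0.0071, -0.0318], [0.0117, 0.0019, -0.0302], [0.05, 0.0091, 0.0295]]
-0.06 -0.02 z [-0.0314 -0.0304 -0.0269] y 0.0012
0.013 0.025 z [-0.0314 -0.0302 -0.0264] y 0.002
0.025 0.035 z [-0.0314 -0.0301 -0.0222] y 0.0019
0.035 0.06 z [-0.0313 -0.0285  0.0295] y 0.0031
scene 73 [[-0.0424, -0.0048, -0.0372], [0.0114, 0.0027, -0.0323], [0.0383, 0.0096, 0.0268]]
side 157 [[-0.0406, -0.0117, -0.0353], [-0.011, -0.0038, -0.0262], [0.0488, 0.0113, 0.0296]]
```

Emit:
{"method": "step_arm", "body": {"dp": [[0.18,1,0],[0.18,1,0],[0.17,1,0],[0,0.03,0],[0,0,0]], "twist": [[0,0,0],[0,0,0],[0,0,0],[0,0,0],[0,0,0]], "grip": [0,0,0,0,0]}}

```text
time_s: 10.48
position: [0.5818, -0.0228, 0.1936]
orientation: [[1.0, -0.001, -0.0], [-0.001, -1.0, 0.0], [-0.0, -0.0, -1.0]]
ft_force: [-0.3, 0.6, 0.3]
finger_gap: 0.0143
gripper_force: 59.3
```

Emit:
{"method": "step_arm", "body": {"dp": [[0,0,0.9],[0,0,0.9],[0,0,0.9],[0,0,0.9],[0,0,0.4]], "twist": [[0,0,0],[0,0,0],[0,0,0],[0,0,0],[0,0,0]], "grip": [0,0,0,0,0]}}

```text
time_s: 10.9
position: [0.58, -0.0209, 0.111]
orientation: [[1.0, 0.001, -0.004], [0.001, -1.0, 0.001], [-0.004, -0.001, -1.0]]
ft_force: [0.4, 0.4, -0.8]
finger_gap: 0.0141
gripper_force: 59.3
```

Emit:
{"method": "step_arm", "body": {"dp": [[0,0,0],[0,0,0],[0,0,0.1],[0,0,0],[0,0,0]], "twist": [[0,0,0],[0,0,0],[0,0,0],[0,0,0],[0,0,0]], "grip": [0,0,0,0,0]}}

```text
time_s: 11.32
position: [0.5825, -0.0226, 0.1128]
orientation: [[1.0, -0.0, 0.002], [-0.0, -1.0, -0.0], [0.002, 0.0, -1.0]]
ft_force: [0.2, -0.2, -0.5]
finger_gap: 0.0143
gripper_force: 59.3
```

Emit:
{"method": "step_arm", "body": {"dp": [[0,0,0.15],[0,0,0.15],[0,0,0.1],[0,0,0],[0,0,0]], "twist": [[0,0,0],[0,0,0],[0,0,0],[0,0,0],[0,0,0]], "grip": [0,0,0,0,0]}}

```text
time_s: 11.73
position: [0.5815, -0.0226, 0.1034]
orientation: [[1.0, -0.0, -0.001], [-0.0, -1.0, 0.0], [-0.001, -0.0, -1.0]]
ft_force: [-0.3, -0.2, 0.1]
finger_gap: 0.0138
gripper_force: 59.3
```

Emit:
{"method": "step_arm", "body": {"dp": [[0,0,0.05],[0,0,0.05],[0,0,0],[0,0,0],[0,0,0]], "twist": [[0,0,0],[0,0,0],[0,0,0],[0,0,0],[0,0,0]], "grip": [0,0,0,0,0]}}

```text
time_s: 12.15
position: [0.5818, -0.0226, 0.1017]
orientation: [[1.0, -0.0, 0.0], [-0.0, -1.0, -0.0], [0.0, 0.0, -1.0]]
ft_force: [-0.0, -1.0, -0.2]
finger_gap: 0.0139
gripper_force: 59.3
```

Emit:
{"method": "step_arm", "body": {"dp": [[0,0,0.05],[0,0,0],[0,0,0],[0,0,0.05],[0,0,0]], "twist": [[0,0,0],[0,0,0],[0,0,0],[0,0,0],[0,0,0]], "grip": [0,0,0,0,0]}}

```text
time_s: 12.57
position: [0.5819, -0.0226, 0.1003]
orientation: [[1.0, -0.0, 0.0], [-0.0, -1.0, -0.0], [0.0, 0.0, -1.0]]
ft_force: [-2.3, 0.4, 3.6]
finger_gap: 0.014
gripper_force: 59.9
```

Contact on the dish floor (3.6 N). Releasing.

Emit:
{"method": "step_arm", "body": {"dp": [[0,0,0],[0,0,0],[0,0,0],[0,0,0],[0,0,0]], "twist": [[0,0,0],[0,0,0],[0,0,0],[0,0,0],[0,0,0]], "grip": [0.4,0.4,0.4,0.4,0.4]}}

```text
time_s: 12.98
position: [0.5817, -0.0226, 0.0995]
orientation: [[1.0, -0.0, -0.0], [-0.0, -1.0, 0.0], [-0.0, -0.0, -1.0]]
ft_force: [0.1, -0.9, 0.5]
finger_gap: 0.0337
gripper_force: 0.0
```

Emit:
{"method": "step_arm", "body": {"dp": [[0,0,-0.2],[0,0,-0.6],[0,0,-1],[0,0,-1],[0,0,-1]], "twist": [[0,0,0],[0,0,0],[0,0,0],[0,0,0],[0,0,0]], "grip": [0.4,0.4,0.4,0.4,0.4]}}

```text
time_s: 13.4
position: [0.5819, -0.0226, 0.1776]
orientation: [[1.0, -0.0, 0.001], [-0.0, -1.0, -0.0], [0.001, 0.0, -1.0]]
ft_force: [0.6, -0.6, -0.1]
finger_gap: 0.0343
gripper_force: 0.0
```

Emit:
{"method": "step_arm", "body": {"dp": [[0.5,0,-1],[0.5,0,-1],[0.5,0,-0.4],[0.5,0,0],[0,0,0]], "twist": [[0,0,0],[0,0,0],[0,0,0],[0,0,0],[0,0,0]], "grip": [0.6,0.6,0.6,0.6,0.6]}}

```text
time_s: 13.82
position: [0.6238, -0.0228, 0.2262]
orientation: [[1.0, -0.0, 0.004], [-0.0, -1.0, -0.001], [0.004, 0.001, -1.0]]
ft_force: [-0.4, 0.1, -0.6]
finger_gap: 0.0514
gripper_force: 0.0
```

```bash
python3 dish.py; python3 - <<'E'
from h import *
im,d,p=cap('wrist'); save('w7',im); X=cloud(p,d)
r=np.hypot(X[...,0]-.582,X[...,1]+.022)
m=(r<.058)&(X[...,2]>.121)&(X[...,2]<.14); q=X[m]; print(len(q),cv2.minAreaRect(q[:,:2].astype(np.float32)),np.percentile(q[:,2],[5,50,95]))
for n in('scene','side'):
    im,d,p=cap(n); X=cloud(p,d); np.savez(n+'2',im=im,d=d,p=p)
    r=np.hypot(X[...,0]-.582,X[...,1]+.022); m=(r<.08)&(X[...,2]>.16)&(X[...,2]<.17); print(n,m.sum(),np.median(X[m],0) if m.any() else '')
    q=np.hypot(X[...,0]-.4845,X[...,1]+.336); m=(q<.1)&(X[...,2]>.006)&(X[...,2]<.018); print('lid',cv2.minEnclosingCircle(X[m][:,:2].astype(np.float32)))
    m=(q<.03)&(X[...,2]>.03)&(X[...,2]<.06)
    uv=np.argwhere(m)[:,::-1]; P=X[m]; print('knob',len(P),P.min(0).round(4),P.max(0).round(4))
E
```

```text
[ 0.62377125 -0.02281963  0.22620233] [-0.16  0.21  1.52  0.    1.41  1.41]
rim 3042 0.1634687380072623 (array([ 0.5821, -0.023 ]), np.float64(0.0654))
floor 10833 0.11494846236415746
1851 ((0.5822445750236511, -0.023250289261341095), (0.01595134101808071, 0.08665592968463898), 89.55284881591797) [0.12609652 0.12985685 0.1317373 ]
scene 251 [ 0.58327729 -0.02700808  0.16577363]
lid ((0.4843361973762512, -0.33605316281318665), 0.09962288290262222)
knob 77 [ 0.4698 -0.3494  0.03  ] [ 0.4967 -0.3248  0.0478]
side 235 [ 0.57866978 -0.02212613  0.16503564]
lid ((0.48584121465682983, -0.33440738916397095), 0.09512960910797119)
knob 42 [ 0.4737 -0.349   0.0318] [ 0.4961 -0.321   0.0494]
```

View pics/w7.png

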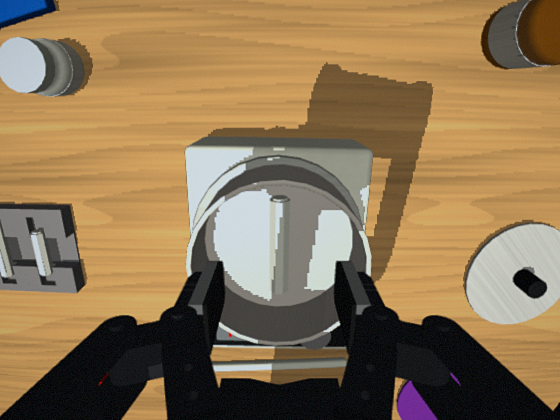

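The bar lies flat at the dish centre, px (279,245), released, with its top at about 0.131 m. The silver lid is at px (535,275). Going above the lid.

Emit:
{"method": "step_arm", "body": {"dp": [[-0.25,1,0],[-0.25,1,0],[-0.25,1,0],[-0.25,1,0],[-0.25,1,0]], "twist": [[0,0,0],[0,0,0],[0,0,0],[0,0,0],[0,0,0]], "grip": [0.6,0.6,0.6,0.6,0.6]}}

```text
time_s: 14.43
position: [0.5956, -0.1232, 0.2233]
orientation: [[1.0, 0.0, -0.001], [0.0, -1.0, 0.0], [-0.001, -0.0, -1.0]]
ft_force: [0.0, 0.7, -0.0]
finger_gap: 0.0513
gripper_force: 0.0
```

Emit:
{"method": "step_arm", "body": {"dp": [[-0.25,1,0],[-0.25,1,0],[-0.25,1,0],[-0.25,1,0],[-0.25,1,0]], "twist": [[0,0,0],[0,0,0],[0,0,0],[0,0,0],[0,0,0]], "grip": [0.6,0.6,0.6,0.6,0.6]}}

```text
time_s: 14.85
position: [0.5706, -0.2232, 0.2233]
orientation: [[1.0, -0.0, -0.001], [-0.0, -1.0, 0.001], [-0.001, -0.001, -1.0]]
ft_force: [-0.9, 1.1, 0.3]
finger_gap: 0.0515
gripper_force: 0.0
```

Emit:
{"method": "step_arm", "body": {"dp": [[-0.25,1,0],[-0.25,1,0],[-0.25,1,0],[-0.25,1,0],[-0.25,1,0]], "twist": [[0,0,0],[0,0,0],[0,0,0],[0,0,0],[0,0,0]], "grip": [0.6,0.6,0.6,0.6,0.6]}}

```text
time_s: 15.27
position: [0.5456, -0.3231, 0.2233]
orientation: [[1.0, -0.0, -0.001], [-0.0, -1.0, 0.001], [-0.001, -0.001, -1.0]]
ft_force: [-0.6, -0.6, 0.8]
finger_gap: 0.0512
gripper_force: 0.0
```

Emit:
{"method": "step_arm", "body": {"dp": [[0,0.6,0],[0,0,0],[0,0,0],[0,0,0],[0,0,0]], "twist": [[0,0,0],[0,0,0],[0,0,0],[0,0,0],[0,0,0]], "grip": [0.6,0.6,0.6,0.6,0.6]}}

```text
time_s: 15.68
position: [0.5471, -0.3333, 0.2237]
orientation: [[1.0, 0.001, -0.0], [0.001, -1.0, 0.001], [-0.0, -0.001, -1.0]]
ft_force: [-0.2, 0.2, 0.0]
finger_gap: 0.051
gripper_force: 0.0
```

```bash
cat > lid.py <<'E'
from h import *
import sys
s=bot.sense(); print(s['position'],s['joint_positions'].round(2),s['finger_gap'])
im,d,p=cap('wrist'); save(sys.argv[1],im); X=cloud(p,d); hsv=cv2.cvtColor(im,cv2.COLOR_RGB2HSV)
q=np.hypot(X[...,0]-.4845,X[...,1]+.336)
m=(q<.09)&(X[...,2]>.006)&(X[...,2]<.02)&(hsv[...,1]<60)
m|=(q<.04)
c=max(cv2.findContours(m.astype(np.uint8),0,2)[0],key=cv2.contourArea)[:,0]
print('flange on z=.011',cv2.minEnclosingCircle(onz(p,c,.011)[:,:2].astype(np.float32)),'z',np.median(X[m&(hsv[...,2]>120)][:,2]))
k=(q<.06)&(hsv[...,2]<70)&(X[...,2]>.025)&(X[...,2]<.06)
t=k&(X[...,2]>.040); print('knob top',t.sum(),cv2.minEnclosingCircle(X[t][:,:2].astype(np.float32)),np.median(X[t],0))
E
python3 lid.py w8
```

```text
[ 0.54707065 -0.3332922   0.22365695] [-0.67  0.25  1.47  0.    1.42  0.9 ] 0.0509510979913834
flange on z=.011 ((0.4845621585845947, -0.3376220166683197), 0.07370097190141678) z 0.00991949946048043
knob top 380 ((0.4843425452709198, -0.3370874226093292), 0.012898797169327736) [ 0.48471159 -0.33746648  0.04185938]
```

View pics/w8.png

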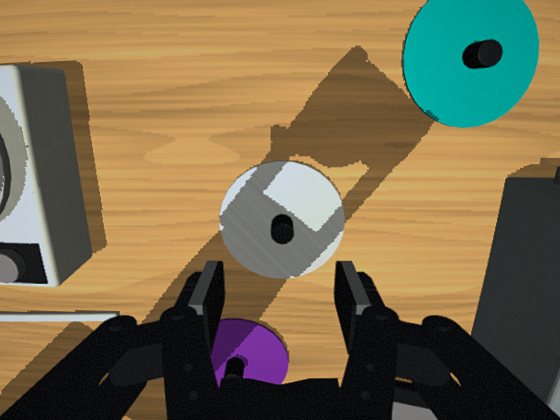

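The silver lid is at px (282,219) with its knob at (283,230); centre (0.4845, −0.3374), flange radius 74 mm, knob top 42 mm — all match the description. Turquoise (470,60) and purple (250,350) are the decoys.

Emit:
{"method": "step_arm", "body": {"dp": [[-0.62,0.04,1],[-0.62,0.04,1],[-0.62,0.04,1],[-0.62,0.04,1],[-0.62,0.04,1]], "twist": [[0,0,0],[0,0,0],[0,0,0],[0,0,0],[0,0,0]], "grip": [0.6,0.6,0.6,0.6,0.6]}}

```text
time_s: 16.15
position: [0.4846, -0.3376, 0.123]
orientation: [[1.0, 0.001, 0.0], [0.001, -1.0, -0.0], [0.0, 0.0, -1.0]]
ft_force: [-0.7, -0.7, 0.2]
finger_gap: 0.0512
gripper_force: 0.0
```

Emit:
{"method": "step_arm", "body": {"dp": [[0,0,1],[0,0,1],[0,0,1],[0,0,0],[0,0,0]], "twist": [[0,0,0],[0,0,0],[0,0,0],[0,0,0],[0,0,0]], "grip": [0.6,0.6,0.6,0.6,0.6]}}

```text
time_s: 16.57
position: [0.4842, -0.3372, 0.0628]
orientation: [[1.0, 0.001, -0.002], [0.001, -1.0, 0.002], [-0.002, -0.002, -1.0]]
ft_force: [0.0, -0.3, 1.0]
finger_gap: 0.0518
gripper_force: 0.0
```

Emit:
{"method": "step_arm", "body": {"dp": [[0,0,0.5],[0,0,0.5],[0,0,0.5],[0,0,0],[0,0,0]], "twist": [[0,0,0],[0,0,0],[0,0,0],[0,0,0],[0,0,0]], "grip": [0.6,0.6,0.6,0.6,0.6]}}

```text
time_s: 16.98
position: [0.4842, -0.338, 0.0328]
orientation: [[1.0, -0.0, -0.001], [-0.0, -1.0, 0.001], [-0.001, -0.001, -1.0]]
ft_force: [-0.1, 0.0, -0.3]
finger_gap: 0.0511
gripper_force: 0.0
```

Emit:
{"method": "step_arm", "body": {"dp": [[0,0,0.6],[0,0,0.6],[0,0,0.4],[0,0,0],[0,0,0]], "twist": [[0,0,0],[0,0,0],[0,0,0],[0,0,0],[0,0,0]], "grip": [0.6,0.6,0.6,0.6,0.6]}}

```text
time_s: 17.4
position: [0.4839, -0.3379, 0.0004]
orientation: [[1.0, -0.0, -0.002], [-0.0, -1.0, 0.002], [-0.002, -0.002, -1.0]]
ft_force: [0.2, -0.5, -0.8]
finger_gap: 0.0509
gripper_force: 0.0
```

Emit:
{"method": "step_arm", "body": {"dp": [[0,0,0],[0,0,0],[0,0,0],[0,0,0],[0,0,0]], "twist": [[0,0,0],[0,0,0],[0,0,0],[0,0,0],[0,0,0]], "grip": [0,0,0,0,0]}}

```text
time_s: 17.82
position: [0.4853, -0.3389, 0.0025]
orientation: [[1.0, -0.0, 0.001], [-0.0, -1.0, -0.001], [0.001, 0.001, -1.0]]
ft_force: [-0.2, -0.6, 3.5]
finger_gap: 0.024
gripper_force: 59.5
```

Emit:
{"method": "step_arm", "body": {"dp": [[0,0,-0.2],[0,0,-0.4],[0,0,-0.6],[0,0,-0.6],[0,0,0]], "twist": [[0,0,0],[0,0,0],[0,0,0],[0,0,0],[0,0,0]], "grip": [0,0,0,0,0]}}

```text
time_s: 18.23
position: [0.4866, -0.3403, 0.0415]
orientation: [[1.0, -0.0, 0.004], [-0.0, -1.0, -0.004], [0.004, 0.004, -1.0]]
ft_force: [1.1, -0.7, -1.7]
finger_gap: 0.0242
gripper_force: 59.1
```

Emit:
{"method": "step_arm", "body": {"dp": [[0,0,-1],[0,0,-1],[0,0,-1],[0,0,-1],[0,0,-1]], "twist": [[0,0,0],[0,0,0],[0,0,0],[0,0,0],[0,0,0]], "grip": [0,0,0,0,0]}}

```text
time_s: 18.65
position: [0.4847, -0.3386, 0.139]
orientation: [[1.0, -0.0, 0.0], [-0.0, -1.0, -0.0], [0.0, 0.0, -1.0]]
ft_force: [0.2, -0.4, -3.3]
finger_gap: 0.0243
gripper_force: 59.3
```

Emit:
{"method": "step_arm", "body": {"dp": [[0,0,-1],[0,0,-1],[0,0,-1],[0,0,-0.6],[0,0,0]], "twist": [[0,0,0],[0,0,0],[0,0,0],[0,0,0],[0,0,0]], "grip": [0,0,0,0,0]}}

```text
time_s: 19.07
position: [0.4862, -0.34, 0.2137]
orientation: [[1.0, -0.0, 0.005], [-0.0, -1.0, -0.004], [0.005, 0.004, -1.0]]
ft_force: [0.3, -1.2, -2.6]
finger_gap: 0.024
gripper_force: 59.4
```

```bash
cat > heldlid.py <<'E'
from h import *
s=bot.sense(); print(s['position'],s['ft_force'].round(2)); R=np.array(s['orientation'])
for n in('wrist','scene','side'):
    im,d,p=cap(n); X=cloud(p,d); hsv=cv2.cvtColor(im,cv2.COLOR_RGB2HSV); L=(X-s['position'])@R
    m=(np.hypot(L[...,0],L[...,1])<.1)&(L[...,2]>-.025)&(L[...,2]<.012)&(hsv[...,1]<60)&(hsv[...,2]>95)
    q=L[m]; A=np.c_[q[:,:2],np.ones(len(q))]
    for _ in range(3):
        o=np.linalg.lstsq(A,q[:,2],rcond=None)[0]; e=abs(A@o-q[:,2]); k=e<.003; q,A=q[k],A[k]
    h=cv2.convexHull(q[:,:2].astype(np.float32))[:,0]; B=np.c_[2*h,np.ones(len(h))]; c=np.linalg.lstsq(B,(h**2).sum(1),rcond=None)[0]
    print(n,len(q),'plane',o.round(4),'circle',c[:2].round(4),np.sqrt(c[2]+c[:2]@c[:2]).round(4),cv2.minEnclosingCircle(h))
E
python3 heldlid.py
```

```text
[ 0.48622341 -0.33999277  0.21368392] [ 0.34 -1.25 -2.6 ]
wrist 45156 plane [-0.0003 -0.0012 -0.0074] circle [-0.0016  0.0006] 0.0737 ((-0.0017479226225987077, 0.0006444220198318362), 0.0740508884191513)
scene 1323 plane [ 0.0043  0.0063 -0.0083] circle [-0.002  -0.0008] 0.0736 ((-0.0015497468411922455, -0.00114836182910949), 0.07527228444814682)
side 682 plane [ 0.0065  0.0028 -0.0066] circle [-0.0016 -0.0009] 0.0744 ((-0.0007652712520211935, 0.00012637606414500624), 0.07716008275747299)
```

Emit:
{"method": "step_arm", "body": {"dp": [[0.31,-1,0],[0.31,-1,0],[0.31,-1,0],[0.31,-1,0],[0.31,-1,0]], "twist": [[0,0,0],[0,0,0],[0,0,0],[0,0,0],[0,0,0]], "grip": [0,0,0,0,0]}}

```text
time_s: 19.63
position: [0.5149, -0.2371, 0.2074]
orientation: [[1.0, -0.001, -0.003], [-0.001, -1.0, 0.002], [-0.003, -0.002, -1.0]]
ft_force: [0.7, -1.0, -2.5]
finger_gap: 0.0239
gripper_force: 59.5
```

Emit:
{"method": "step_arm", "body": {"dp": [[0.31,-1,0],[0.31,-1,0],[0.31,-1,0],[0.31,-1,0],[0.31,-1,0]], "twist": [[0,0,0],[0,0,0],[0,0,0],[0,0,0],[0,0,0]], "grip": [0,0,0,0,0]}}

```text
time_s: 20.05
position: [0.5459, -0.1372, 0.2074]
orientation: [[1.0, -0.0, -0.003], [-0.0, -1.0, 0.001], [-0.003, -0.001, -1.0]]
ft_force: [-0.2, 0.1, -2.0]
finger_gap: 0.0237
gripper_force: 59.5
```

Emit:
{"method": "step_arm", "body": {"dp": [[0.31,-1,0],[0.31,-1,0],[0.31,-1,0],[0.31,-1,0],[0.31,-0.8,0]], "twist": [[0,0,0],[0,0,0],[0,0,0],[0,0,0],[0,0,0]], "grip": [0,0,0,0,0]}}

```text
time_s: 20.47
position: [0.5768, -0.0408, 0.2073]
orientation: [[1.0, 0.0, -0.004], [0.0, -1.0, 0.001], [-0.004, -0.001, -1.0]]
ft_force: [0.8, -0.2, -2.3]
finger_gap: 0.024
gripper_force: 59.5
```

Emit:
{"method": "step_arm", "body": {"dp": [[0.3,-0.6,0],[0,-0.4,0],[0,0,0],[0,0,0],[0,0,0]], "twist": [[0,0,0],[0,0,0],[0,0,0],[0,0,0],[0,0,0]], "grip": [0,0,0,0,0]}}

```text
time_s: 20.88
position: [0.5834, -0.0234, 0.2093]
orientation: [[1.0, -0.001, -0.001], [-0.001, -1.0, -0.0], [-0.001, 0.0, -1.0]]
ft_force: [-1.0, 0.3, -2.2]
finger_gap: 0.0237
gripper_force: 59.5
```

```bash
python3 heldlid.py; python3 - <<'E'
from h import *
for n in('scene','side'):
    im,d,p=cap(n); save('over_'+n,im); X=cloud(p,d); m=(np.hypot(X[...,0]-.582,X[...,1]+.022)<.085)&(X[...,2]>.12)&(X[...,2]<.17)
    print(n,m.sum(),[cv2.minEnclosingCircle(X[m][:,:2].astype(np.float32))])
E
```

```text
[ 0.58342395 -0.02337279  0.20934901] [-1.    0.26 -2.24]
wrist 45145 plane [-0.     -0.0016 -0.0074] circle [-0.0016  0.0007] 0.0736 ((-0.001854332978837192, 0.000753740023355931), 0.07411614060401917)
scene 957 plane [-0.0001  0.003  -0.0116] circle [-0.0013  0.0011] 0.0724 ((-0.002437371527776122, 0.001811125548556447), 0.07431430369615555)
side 1007 plane [-0.0022 -0.0017 -0.0103] circle [-0.0002 -0.0002] 0.0736 ((-0.000754864071495831, 0.0007137685897760093), 0.07628550380468369)
scene 834 [((0.5823344588279724, -0.026180312037467957), 0.06841787695884705)]
side 710 [((0.581480860710144, -0.019930437207221985), 0.06864416599273682)]
```

Emit:
{"method": "step_arm", "body": {"dp": [[0,0,0.5],[0,0,0.5],[0,0,0.5],[0,0,0.3],[0,0,0]], "twist": [[0,0,0],[0,0,0],[0,0,0],[0,0,0],[0,0,0]], "grip": [0,0,0,0,0]}}

```text
time_s: 21.55
position: [0.582, -0.0223, 0.1706]
orientation: [[1.0, -0.0, -0.005], [-0.0, -1.0, 0.001], [-0.005, -0.001, -1.0]]
ft_force: [-1.0, -0.3, -2.7]
finger_gap: 0.0242
gripper_force: 59.5
```

Emit:
{"method": "step_arm", "body": {"dp": [[0,0,0.1],[0,0,0.1],[0,0,0.1],[0,0,0],[0,0,0]], "twist": [[0,0,0],[0,0,0],[0,0,0],[0,0,0],[0,0,0]], "grip": [0,0,0,0,0]}}

```text
time_s: 21.97
position: [0.5839, -0.0226, 0.1679]
orientation: [[1.0, -0.0, 0.0], [-0.0, -1.0, -0.0], [0.0, 0.0, -1.0]]
ft_force: [0.6, 0.0, -1.9]
finger_gap: 0.0241
gripper_force: 59.5
```

Emit:
{"method": "step_arm", "body": {"dp": [[0,0,0.1],[0,0,0.1],[0,0,0],[0,0,0],[0,0,0]], "twist": [[0,0,0],[0,0,0],[0,0,0],[0,0,0],[0,0,0]], "grip": [0,0,0,0,0]}}

```text
time_s: 22.38
position: [0.5838, -0.0226, 0.1637]
orientation: [[1.0, -0.0, -0.0], [-0.0, -1.0, 0.0], [-0.0, -0.0, -1.0]]
ft_force: [-0.4, 0.5, -2.0]
finger_gap: 0.0241
gripper_force: 59.5
```

Emit:
{"method": "step_arm", "body": {"dp": [[0,0,0.06],[0,0,0],[0,0,0],[0,0,0],[0,0,0]], "twist": [[0,0,0],[0,0,0],[0,0,0],[0,0,0],[0,0,0]], "grip": [0,0,0,0,0]}}

```text
time_s: 22.8
position: [0.5838, -0.0226, 0.1626]
orientation: [[1.0, -0.0, 0.0], [-0.0, -1.0, -0.0], [0.0, 0.0, -1.0]]
ft_force: [0.1, -0.4, -2.0]
finger_gap: 0.024
gripper_force: 59.5
```

Emit:
{"method": "step_arm", "body": {"dp": [[0,0,0.05],[0,0,0],[0,0,0.03],[0,0,0],[0,0,0]], "twist": [[0,0,0],[0,0,0],[0,0,0],[0,0,0],[0,0,0]], "grip": [0,0,0,0,0]}}

```text
time_s: 23.22
position: [0.5839, -0.0226, 0.1615]
orientation: [[1.0, -0.0, 0.0], [-0.0, -1.0, -0.0], [0.0, 0.0, -1.0]]
ft_force: [-3.1, 0.0, 4.0]
finger_gap: 0.0242
gripper_force: 59.9
```

Contact (weight −2 N → +4 N). Release and withdraw straight up.

Emit:
{"method": "step_arm", "body": {"dp": [[0,0,0],[0,0,0],[0,0,0],[0,0,0],[0,0,0]], "twist": [[0,0,0],[0,0,0],[0,0,0],[0,0,0],[0,0,0]], "grip": [0.6,0.6,0.6,0.6,0.6]}}

```text
time_s: 23.63
position: [0.5838, -0.0226, 0.1608]
orientation: [[1.0, -0.0, 0.0], [-0.0, -1.0, 0.0], [0.0, -0.0, -1.0]]
ft_force: [0.1, -0.4, -0.3]
finger_gap: 0.0512
gripper_force: 0.0
```

Emit:
{"method": "step_arm", "body": {"dp": [[0,0,-0.3],[0,0,-0.6],[0,0,-1],[0,0,-1],[0,0,-1]], "twist": [[0,0,0],[0,0,0],[0,0,0],[0,0,0],[0,0,0]], "grip": [0.6,0.6,0.6,0.6,0.6]}}

```text
time_s: 24.05
position: [0.5839, -0.0226, 0.241]
orientation: [[1.0, -0.0, 0.001], [-0.0, -1.0, -0.0], [0.001, 0.0, -1.0]]
ft_force: [0.6, 0.2, -1.1]
finger_gap: 0.0515
gripper_force: 0.0
```

Emit:
{"method": "step_arm", "body": {"dp": [[0.7,0,-0.6],[0.7,0,0],[0.7,0,0],[0,0,0],[0,0,0]], "twist": [[0,0,0],[0,0,0],[0,0,0],[0,0,0],[0,0,0]], "grip": [0.6,0.6,0.6,0.6,0.6]}}

```text
time_s: 24.47
position: [0.626, -0.0226, 0.2516]
orientation: [[1.0, -0.0, 0.0], [-0.0, -1.0, -0.0], [0.0, 0.0, -1.0]]
ft_force: [-0.4, 0.3, -0.4]
finger_gap: 0.0512
gripper_force: 0.0
```

```bash
python3 - <<'E'
from h import *
print(bot.sense()['position'],bot.sense()['ft_force'].round(2))
for n in('wrist','scene','side'):
    im,d,p=cap(n); save('end_'+n,im); X=cloud(p,d); r=np.hypot(X[...,0]-.582,X[...,1]+.0225); hsv=cv2.cvtColor(im,cv2.COLOR_RGB2HSV)
    m=(r<.09)&(r>.02)&(X[...,2]>.164)&(X[...,2]<.18)&(hsv[...,1]<60)&(hsv[...,2]>90); q=X[m]; A=np.c_[q[:,:2]-[.582,-.0225],np.ones(len(q))]
    o=np.linalg.lstsq(A,q[:,2],rcond=None)[0]
    print(n,len(q),'flange plane',o.round(4),cv2.minEnclosingCircle(q[:,:2].astype(np.float32)))
    k=(r<.03)&(X[...,2]>.195)&(X[...,2]<.215); print('knob',k.sum(),np.median(X[k],0).round(4) if k.any() else '')
    m=(r<.1)&(X[...,2]>.12)&(X[...,2]<.16); print('dish side',cv2.minEnclosingCircle(X[m][:,:2].astype(np.float32)) if m.any() else '')
E
```

```text
[ 0.62597051 -0.02261032  0.25160119] [-0.37  0.26 -0.36]
wrist 19784 flange plane [ 0.0003 -0.0011  0.1689] ((0.5823949575424194, -0.023408159613609314), 0.07416051626205444)
knob 980 [ 0.5844 -0.0235  0.2008]
dish side ((0.6423953175544739, -0.02222302183508873), 0.02921406738460064)
scene 1085 flange plane [-0.0012  0.0046  0.1728] ((0.582844078540802, -0.022965312004089355), 0.07692611217498779)
knob 51 [ 0.5848 -0.0261  0.2047]
dish side ((0.5832201242446899, -0.027740444988012314), 0.06638457626104355)
side 1118 flange plane [ 0.0012 -0.0006  0.1714] ((0.5835875272750854, -0.023542972281575203), 0.07646272331476212)
knob 47 [ 0.5839 -0.021   0.2025]
dish side ((0.5764147043228149, -0.00710473395884037), 0.0658213347196579)
```

View pics/end_side.png

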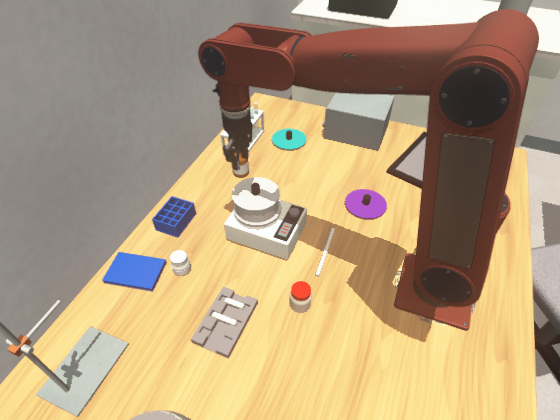

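The lid sits level on the dish at px (256,190), its flange top at 0.169–0.172 m and its centre within about 1 mm of the dish's axis. The two other bars are in the tray and nothing else has moved. Handing in.

```bash
python3 -c "
from workcell import bot
print(bot.sign_off())"
```

```text
the job is handed in; nothing more can be done
None
```

I laid the longest bar flat in the dish and seated the aluminium lid level on top. The job is handed in at about 25 s of the 64 s allowed; sign-off returned no verdict, so this rests on my own camera checks.

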